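Free the second door of the card cupboard

ROBOT

A 6-joint arm with a two-finger parallel gripper is mounted at the origin on the work surface. World frame = base frame: x ahead of the robot, y to its left, z up, the work surface at z = 0. Lengths are in m, angles in degrees, forces in N, time in s.
With the tool pointing down it reaches from about 0.4 to 0.825 m from the base axis. Payload 7 kg.
Tool frame: the origin (TCP) lies at the very end of the fingers, on their centre line; the grasp point (between the pads) lies 19 mm behind it; x points along the fingers, z is the direction in which the jaws open and shut, and the axes are right-handed (so a half turn about x gives the same grasp; the last joint's range is limited). The gripper opens to 88 mm and grips with 3 to 60 N. Pads are 19 mm wide; open, the fingers measure 130 mm over their backs; the gripper's body (78 mm by 193 mm) begins 47 mm behind the grasp point.
Start: joints at [81.824, 20.546, 0.682, 0, -70.136, -16.507], TCP at [0.282, 0.613, 0.227] pointing down, gripper open.
Joint ranges: [-176.03, 176.03], [-82.01, 121.73], [-58.28, 71.71], [-173.87, 95.51], [-174.79, -0.11], [-173.66, 173.66]. Speed limits (degrees/s): [136.94, 136.94, 172.46, 180, 180, 180].

INTERFACE

Orientations are given as [roll, pitch, yaw] about the fixed x, y, z axes, in that order (R = Rz(yaw) Ry(pitch) Rx(roll)).
In Python, from plant import sensors, cams, workorder gives the robot as it stands. The module is installed in compiled form; this text tells all that it offers.
- The arm moves only by the shell command python3 -m handwheel 'ROWS' [OPENING] [FORCE]. ROWS is JSON, one flat list of numbers, 4 for each row, row after row: the shift along the tool's x, y, z in cm, then the turn about the tool's x in degrees. A call has exactly 10 rows; each row is the pose to reach, as a shift and turn from the pose commanded when the call began, along the tool's axes at that moment; what a row does not reach only later rows make up. A row lasts 1/8 s, in which the tool goes at most 62.5 mm and 10.7 degrees, less where a joint would pass 70% of its speed; a pose out of reach is approached as far as the arm can. A call with a gripper value outside its range is refused whole. OPENING is the finger opening in cm, from 0 to 8.76, set as the call begins (- or left out, the last holds). The fingers move at their own pace and stop on an object; FORCE is the grip in N (left out, the last holds). Time passes only in rows, so rows that repeat a pose let the fingers close, or fill a call up. It gives the time, the measured TCP pose, the force and the opening at its end, in the units of the state.
- sensors.get_state(): the state, without advancing time (a new reading comes with each control period).
- cams.capture(name): name is "scene" or "top"; returns a dict with "image" (384x512x3 uint8, red, green, blue), "fov_y" (degrees; the focal length in pixels is half the picture's height over the tangent of half this angle, whatever the lens; pixels are square), "cx", "cy" (the principal point, pixels), "xyz" and "rotation" of the camera in the world. Camera axes: x right, y down, z forward; pixel columns grow to the right and rows downward; lengths in m; the calibration is good to about 2 mm. A picture is of the moment at which its call begins. There is no depth.
- workorder.close_job(): hands the job in, once; it reports no verdict.
The state is a dict: "time_s": time; "joints": joint angles; "qd": joint speeds; "joint_torque": joint torques, N m; "tcp_pos": TCP position; "eef_rot": TCP orientation; "contact_force": force on the tool from outside, world axes, zero at the start; "moment": the same for the moment, N m; "gripper_width": finger opening in m.
Only numpy, scipy, OpenCV 4.12 (cv2) and the standard library are available. Lean on these libraries where they do the work, as an engineer would, in place of code of your own. Each camera call takes 0.05 s, during which the arm holds its last target.

TASK

A wide delivery of card is due and the small two-door cupboard must be ready for it. Swing its left door (the one that laps over its neighbour) wide open, to about a right angle, and then push the red pad of the other door's bolt, which this uncovers, fully down so that the right door is unbolted. Let go of everything; I will open the right door myself.

Things in the scene. Friction and masses are not known exactly. Their poses are not given: they have to be found in the camera images.
- active_handle (a point): Grip point of the left (+y) green door's handle: upright round steel bar, 10 thick, 40 off the door's face, clear all round; the point is on its axis, 11 below its tip, 30 below the cupboard's flat top. A like bar 110 to the right is on the bolted door. Axes turn with the door: x square into the cupboard, y along the face to the hinge side, z up; hinge axis (upright) at x +90, y +160 mm from here.
- active_door (a joint): Angle (rad) of the left door of a plywood cupboard (200 deep, 340 wide, 250 high) facing the robot. 0 shut (starts up to 0.12 ajar); grows as it swings out to the robot, clockwise seen from above; stop at 1.75. Turns easily, stays where left. The door is a hollow pan 210 wide, 50 deep, with an aluminium strip down its free edge, which laps over the right door.
- bolt_pad (a point): Top centre of the bolt's red pad on the right door: flat, 30 (x) by 36 (y), 6 mm thick, 28 below the cupboard's top when shot; hidden inside the left door until that opens, then free from above. Near it: door panel 20 mm off in +x, steel keeper for the brass bolt 25 mm off in -y (rises to the top), deep part of the right door 59 off in -y. Axes: x into the cupboard, y left along its front, z up.
- flush_bolt (a joint): How far the right door's bolt is drawn, in m: 0 shot (up in the keeper; starts within 0.002), 0.022 fully down (rigid stop). Its pad is pushed straight down; resists with about 3 N of friction and stays where it is left.

How it is judged (in metres and radians):
On the way, in this order (a step that is already met when the one before it is completed fails the run):
1. the left door stands open by at least 1.2 rad while the bolt is still shot (value of joint active_door above 1.2 rad and value of joint flush_bolt below 0.008 m), for 0.2 s.
2. the bolt is drawn by at least 16 mm of its 22 mm (value of joint flush_bolt above 0.016 m), for 0.2 s.
At the end, for the whole second after the job is handed in: The left door stands still, open by at least 1.2 rad (69 degrees), and the right door's bolt is drawn by at least 16 mm of its 22 mm (value of joint active_door above 1.2 rad and value of joint flush_bolt above 0.016 m and velocity of joint active_door between -0.1 and 0.1 rad/s); the robot touches nothing.
It also fails if it takes over 45 s, if anything falls off the work surface, if the arm or the gripper's body presses on something with over 40 N, if the wrist force passes 120 N, or if a joint passes its speed limit or range.

## Working session

There is one attempt and no reset: what is moved stays moved. The work goes in short steps, Python scripts to look and compute and a shell command to move; the robot and the scene stay as the last step left them, time stands still between calls to the robot, and variables do not carry over. Pictures are saved under pics/ and viewed, and the job is handed in when it is done.

```bash
mkdir -p pics; python3 - <<'E'
from plant import sensors,cams
import cv2,numpy as np
s=sensors.get_state();print(s)
for n in("scene","top"):
    c=cams.capture(n);print(n,c["fov_y"],c["cx"],c["cy"],c["xyz"],np.array(c["rotation"]).tolist(), [k for k in c])
    cv2.imwrite(f"pics/{n}0.png",c["image"][:,:,::-1])
E
```

```text
{'time_s': 0.0, 'joints': array([ 8.18249023e+01,  2.05923819e+01,  6.32717982e-01, -2.07300443e-02,
       -7.01354297e+01, -1.65077029e+01]), 'qd': array([-0.07347573,  0.01369271, -0.00226794,  0.0214025 ,  0.0044181 ,
       -0.06978968]), 'joint_torque': array([ 1.28298463e-03, -5.82720029e+01,  2.93057102e+01,  6.99721277e+00,
        6.89860142e-03, -1.52816228e-04]), 'tcp_pos': array([0.28168281, 0.61286791, 0.22560206]), 'eef_rot': array([   4.92810841,   89.90292952, -109.76175236]), 'contact_force': array([ 0.38404596,  0.19556841, -0.89394543]), 'moment': array([0.02399501, 0.02754023, 0.02235205]), 'gripper_width': 0.08778327662125074}
scene 51.281444359908015 256.48336548238234 194.04762375665467 [1.12137738 0.27223433 0.54332662] [-126.61783174017701, -0.6996163607179559, 113.37101089755353] ['image', 'fov_y', 'cx', 'cy', 'xyz', 'rotation']
top 56.332442790114065 257.86723894331135 191.45630891484973 [0.50130378 0.0685231  0.77197359] [-167.55434800591053, -0.11839538095278916, -91.31299895906251] ['image', 'fov_y', 'cx', 'cy', 'xyz', 'rotation']
```

View pics/scene0.png

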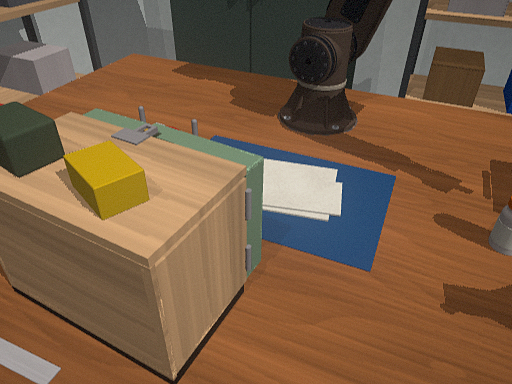

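View pics/top0.png

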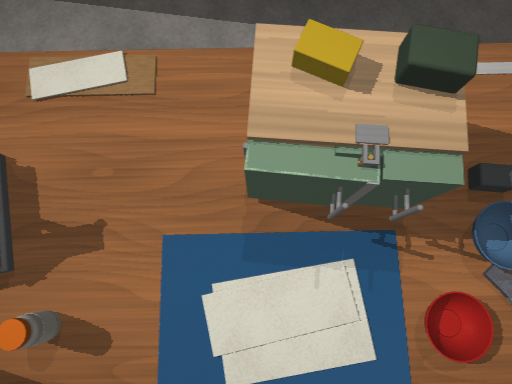

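The scene view looks from behind the cupboard. The top view has +x up and +y left, with the left handle tip near (335,210) and the right one near (400,213). I'll enlarge the top view.

```bash
cat > h.py <<'E'
import numpy as np,cv2
from scipy.spatial.transform import Rotation as R
from plant import sensors,cams
def cam(n):
    c=cams.capture(n);f=192/np.tan(np.radians(c["fov_y"]/2));r=np.array(c["rotation"],float)
    M=R.from_euler('xyz',r,degrees=True).as_matrix() if r.ndim==1 else r
    return c,f,M
def ray(c,f,M,uv):
    d=M@np.array([(uv[0]-c["cx"])/f,(uv[1]-c["cy"])/f,1]);return np.array(c["xyz"]),d
def onz(n,uv,z,C=None):
    o,d=ray(*(C or cam(n)),uv);return o+d*(z-o[2])/d[2]
def proj(C,p):
    c,f,M=C;q=M.T@(np.array(p)-c["xyz"]);return q[:2]/q[2]*f+[c["cx"],c["cy"]]
def crop(n,x0,y0,w,h,s,out,C=None):
    C=C or cam(n);cv2.imwrite(out,cv2.resize(C[0]["image"][y0:y0+h,x0:x0+w,::-1],None,fx=s,fy=s,interpolation=cv2.INTER_CUBIC))
E
python3 - <<'E'
from h import *
C=cam("top");print(C[2].round(2).tolist())
crop("top",235,125,240,100,3.3,"pics/t1.png",C)
for uv in[(255,24),(248,138),(467,150),(466,38)]:print(uv,onz("top",uv,.25,C).round(4))
S=cam("scene");crop("scene",80,90,200,110,4,"pics/s1.png",S)
E
```

```text
[[-0.02, -0.98, 0.22], [-1.0, 0.02, -0.01], [0.0, -0.22, -0.98]]
(255, 24) [0.9015 0.063  0.25  ]
(248, 138) [0.7011 0.0781 0.25  ]
(467, 150) [ 0.6743 -0.2569  0.25  ]
(466, 38) [ 0.8677 -0.2841  0.25  ]
```

View pics/t1.png

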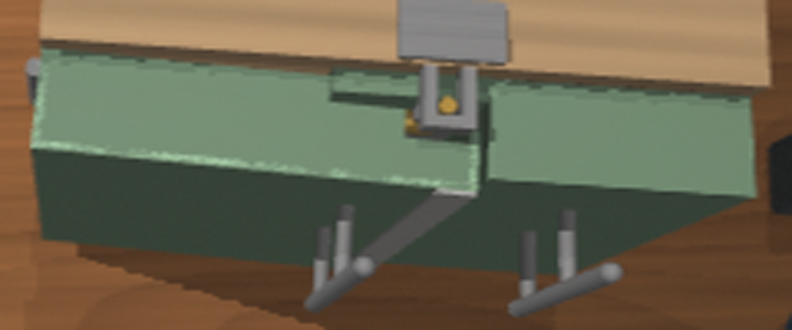

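View pics/s1.png

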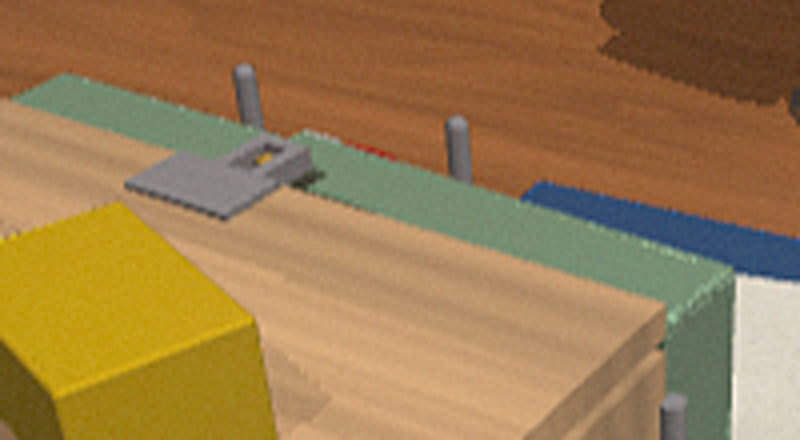

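```bash
python3 - <<'E'
from h import *
C=cam("top");S=cam("scene")
def tri(u,v):
    o1,d1=ray(*C,u);o2,d2=ray(*S,v)
    A=np.stack([d1,-d2],1);t=np.linalg.lstsq(A,o2-o1,rcond=None)[0]
    a,b=o1+t[0]*d1,o2+t[1]*d2;return ((a+b)/2).round(4),np.linalg.norm(a-b).round(4)
print("Ltip",tri((345.3,205.6),(194.2,120.5)),onz("top",(345.3,205.6),.231,C).round(4))
print("Rtip",tri((420,207.5),(141.2,107.5)),onz("top",(420,207.5),.231,C).round(4))
# hinge corner of left door front top, outer-left
print("cab front-left corner", onz("top",(247.5,137.5),.25,C).round(4),onz("scene",(80+663/4,90+303/4),.25,S).round(4),tri((247.5,137.5),(80+663/4,90+303/4)))
print("cab fr right",onz("top",(235+770/3.3,125+87/3.3),.25,C).round(4))
print(sensors.get_state()['joints'])
E
```

```text
Ltip (array([ 0.5941, -0.0668,  0.2378]), np.float64(0.0005)) [ 0.5954 -0.0688  0.231 ]
Rtip (array([ 0.5886, -0.1795,  0.2377]), np.float64(0.0007)) [ 0.5899 -0.183   0.231 ]
cab front-left corner [0.702  0.0788 0.25  ] [0.7045 0.0801 0.25  ] (array([0.7025, 0.079 , 0.2486]), np.float64(0.0003))
cab fr right [ 0.672  -0.2586  0.25  ]
[ 8.18227982e+01  2.05629086e+01  6.67516924e-01 -5.47097412e-03
 -7.01368492e+01 -1.65075174e+01]
```

```bash
cat >> h.py <<'E'
CUP=np.radians(-5.1);CX=np.array([np.cos(CUP),np.sin(CUP),0]);CY=np.array([-np.sin(CUP),np.cos(CUP),0]);HINGE=np.array([.703,.079,0])
def hand(th,z=.22):
    c,s=np.cos(th),np.sin(th);return HINGE+CX*(-.09*c-.16*s)+CY*(.09*s-.16*c)+[0,0,z]
def tool():
    s=sensors.get_state();return np.array(s["tcp_pos"]),R.from_euler('xyz',s["eef_rot"],degrees=True).as_matrix(),s
def rel(p):
    t,M,_=tool();return (M.T@(np.array(p)-t)*100).round(2)
E
python3 - <<'E'
from h import *
t,M,s=tool();print(M.round(3),t)
for th in(0,.03,.06,.1):print(th,hand(th).round(4))
z=M[:,2];print("jaw yaw",np.degrees(np.arctan2(z[1],z[0])))
for p in([.282,.613,.35],[.5945,-.067,.35],[.5945,-.067,.2]):print(p,rel(p))
E
```

```text
[[-0.     0.909 -0.418]
 [-0.001 -0.418 -0.909]
 [-1.     0.     0.001]] [0.28184453 0.61316052 0.22624727]
0 [ 0.5991 -0.0724  0.22  ]
0.03 [ 0.5946 -0.0692  0.22  ]
0.06 [ 0.5902 -0.0659  0.22  ]
0.1 [ 0.5845 -0.0612  0.22  ]
jaw yaw -114.68658070401652
[0.282, 0.613, 0.35] [-12.38   0.02   0.02]
[0.5945, -0.067, 0.35] [-12.34  56.82  48.75]
[0.5945, -0.067, 0.2] [ 2.66 56.82 48.74]
```

```bash
python3 -m handwheel '[-6,0,0,0, -12,0,0,0, -12.3,4.5,3.9,0, -12.3,9,7.8,0, -12.3,13.6,11.7,0, -12.3,18.2,15.6,-4, -12.3,22.7,19.5,-8, -12.3,27.3,23.4,-12, -12.3,31.8,27.3,-16, -12.3,36.4,31.2,-18]'
python3 -c "
from h import *
print(rel([.5945,-.067,.32]))"
```

```text
time_s: 1.55
tcp_pos: [0.4827, 0.176, 0.3499]
eef_rot: [137.2, 89.9, 40.7]
contact_force: [0.3, -0.3, 0.7]
gripper_width: 0.0875
[ 2.99 13.88 22.86]
```

```bash
python3 -m handwheel '[0,2.8,4.6,0, 0,5.6,9.2,0, 0,8.3,13.7,0, 0,11.1,18.3,0, 0,13.9,22.9,0, 1,13.9,22.9,0, 2,13.9,22.9,0, 3,13.9,22.9,0, 3,13.9,22.9,0, 3,13.9,22.9,0]'
python3 - <<'E'
from h import *
t,M,s=tool();print(t,M[:,2],rel([.5945,-.067,.199]),s["joints"])
C=cam("top");crop("top",200,100,280,150,2.8,"pics/t2.png",C)
S=cam("scene");crop("scene",80,20,240,160,3.3,"pics/s2.png",S)
E
```

```text
time_s: 2.8
tcp_pos: [0.5938, -0.0651, 0.3201]
eef_rot: [93.2, 90.0, -3.4]
contact_force: [-0.6, -0.4, -0.6]
gripper_width: 0.0875
[ 0.59376842 -0.0651467   0.32009314] [-1.15150410e-01 -9.93348067e-01 -4.14510972e-05] [12.11  0.09  0.18] [ 1.24754968e+01  1.06340092e+01 -8.08667857e-01  1.16877428e-02
 -7.85169613e+01  7.09098791e+01]
```

View pics/t2.png

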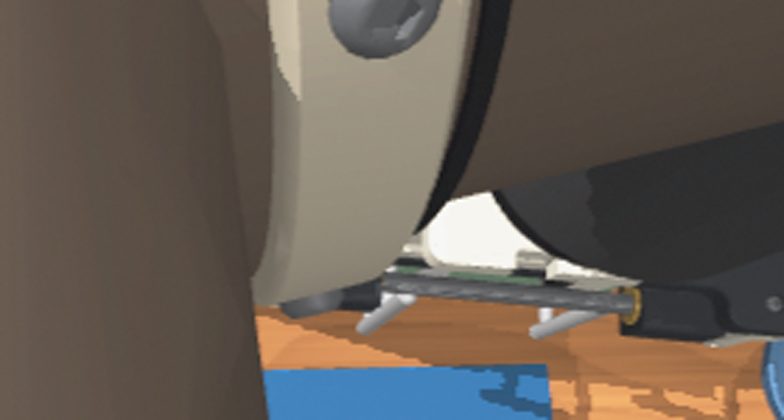

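View pics/s2.png

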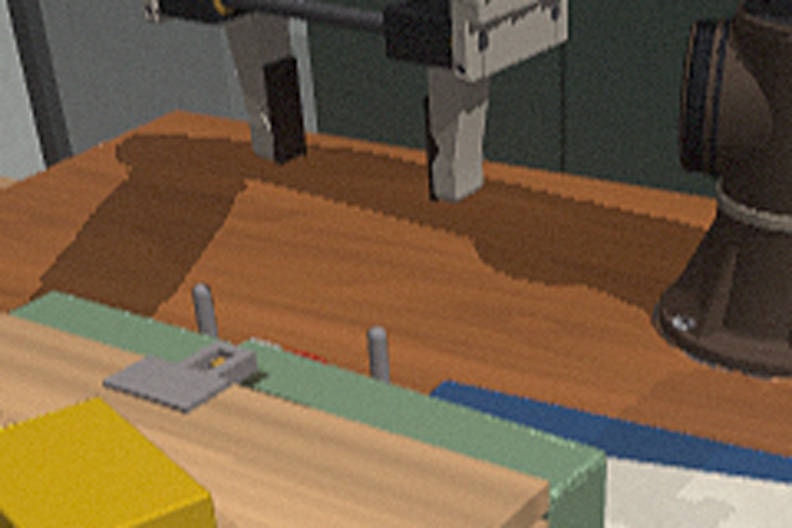

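```bash
python3 -m handwheel '[2,0.1,0.2,0, 4,0.1,0.2,0, 6,0.1,0.2,0, 8,0.1,0.2,0, 9,0.1,0.2,0, 10,0.1,0.2,0, 11,0.1,0.2,0, 12,0.1,0.2,0, 12,0.1,0.2,0, 12,0.1,0.2,0]'
python3 - <<'E'
from h import *
S=cam("scene");crop("scene",80,20,240,160,3.3,"pics/s3.png",S)
C=cam("top");crop("top",200,100,280,150,2.8,"pics/t3.png",C)
E
```

```text
time_s: 4.15
tcp_pos: [0.5947, -0.068, 0.1999]
eef_rot: [75.8, 90.0, -20.9]
contact_force: [0.1, 0.5, -0.7]
gripper_width: 0.0872
```

View pics/s3.png

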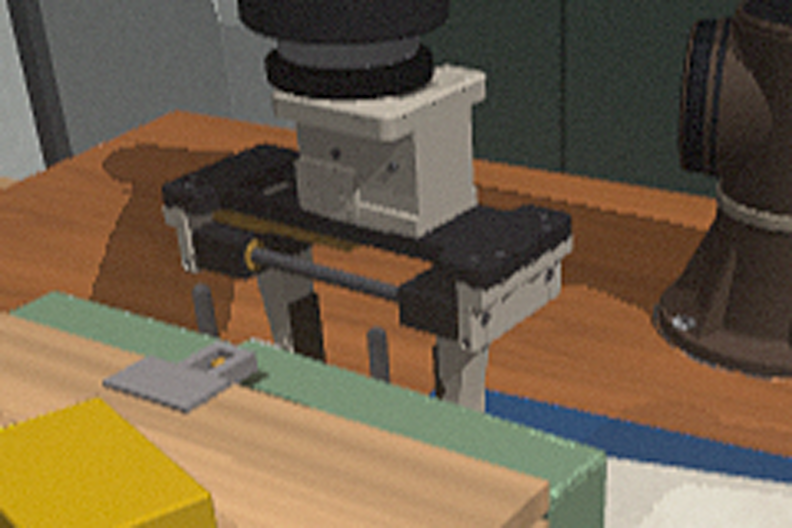

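View pics/t3.png

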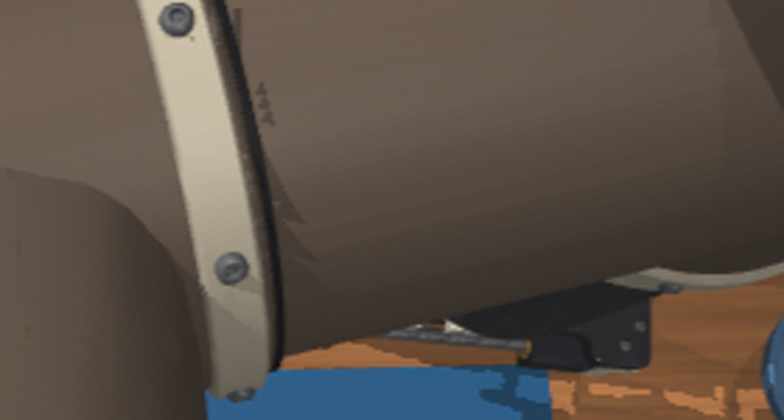

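The bar at crop (378,350) stands between the two fingers, roughly centred. I'll close on it.

```bash
python3 -m handwheel '[0,0,0,0, 0,0,0,0, 0,0,0,0, 0,0,0,0, 0,0,0,0, 0,0,0,0, 0,0,0,0, 0,0,0,0, 0,0,0,0, 0,0,0,0]' 0 25
python3 - <<'E'
from h import *
t,M,s=tool();print(t,M[:,2],s["contact_force"])
S=cam("scene");crop("scene",80,20,240,160,3.3,"pics/s4.png",S)
# th from current grasp
v=t-HINGE;a=np.arctan2(v@CX,v@CY);th0=0
a0=np.arctan2(-.09,-.16)
print("th",a-a0,"r",np.hypot(v[0],v[1]))
off=np.array([0,0,0])
th0=-(a0-a) if False else 0.03
E
```

```text
time_s: 5.5
tcp_pos: [0.595, -0.0675, 0.1996]
eef_rot: [126.4, 89.9, 29.8]
contact_force: [1.9, 3.1, -1.6]
gripper_width: 0.0094
[ 0.59495127 -0.06751237  0.19957773] [-1.16178567e-01 -9.93228171e-01 -5.83434842e-04] [ 1.94270106  3.14869941 -1.59528848]
th 0.034033438730767696 r 0.18204505325975154
```

View pics/s4.png

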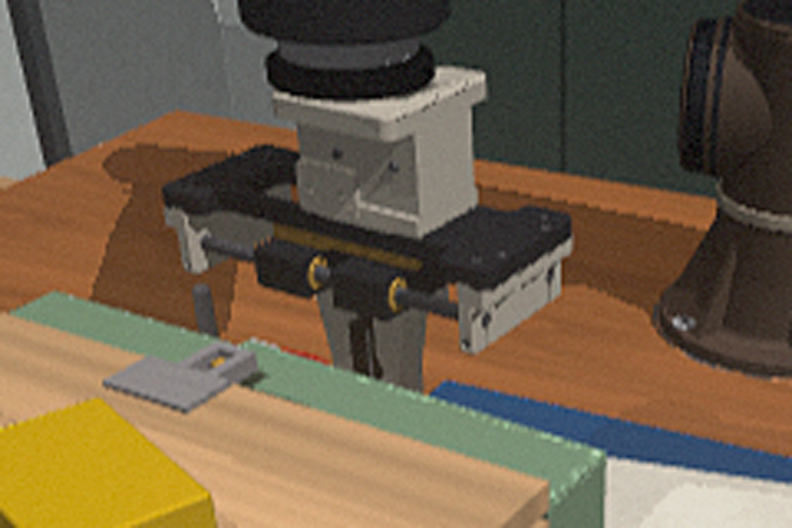

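```bash
cat > arc.py <<'E'
from h import *
import sys
t,M,s=tool();v=t-HINGE;v[2]=0
for d in map(float,sys.argv[1:]):
    p=HINGE+R.from_euler('z',-d,degrees=True).as_matrix()@v;p[2]=t[2]
    print(d,(M.T@(p-t)*100).round(2))
E
python3 arc.py 1 3 6 10 14 18 22 26 30 32
```

```text
1.0 [-0.   -0.27 -0.16]
3.0 [-0.   -0.81 -0.49]
6.0 [-0.   -1.6  -1.03]
10.0 [-0.   -2.61 -1.81]
14.0 [-0.   -3.56 -2.65]
18.0 [-0.   -4.44 -3.56]
22.0 [-0.   -5.26 -4.53]
26.0 [-0.   -6.02 -5.56]
30.0 [-0.   -6.69 -6.63]
32.0 [-0.   -7.01 -7.19]
```

```bash
python3 -m handwheel '[0,-0.27,-0.16,1, 0,-0.81,-0.49,3, 0,-1.6,-1.03,6, 0,-2.61,-1.81,10, 0,-3.56,-2.65,14, 0,-4.44,-3.56,18, 0,-5.26,-4.53,22, 0,-6.02,-5.56,26, 0,-6.69,-6.63,30, 0,-7.01,-7.19,32]'
python3 arc.py 2 5 9 13 17 21 25 28 30 30; python3 -c "
from h import *
C=cam('scene');crop('scene',80,20,240,160,3.3,'pics/s5.png',C);print(sensors.get_state()['joints'])"
```

```text
time_s: 6.8
tcp_pos: [0.5331, 0.012, 0.1996]
eef_rot: [117.3, 90.0, -11.5]
contact_force: [3.3, 0.9, -4.1]
gripper_width: 0.0094
2.0 [-0.   -0.55 -0.33]
5.0 [-0.   -1.35 -0.85]
9.0 [-0.   -2.37 -1.61]
13.0 [-0.   -3.34 -2.44]
17.0 [-0.   -4.24 -3.34]
21.0 [-0.   -5.08 -4.29]
25.0 [-0.   -5.86 -5.31]
28.0 [-0.   -6.39 -6.1 ]
30.0 [-0.   -6.72 -6.65]
30.0 [-0.   -6.72 -6.65]
[ 2.24193416e+01  8.33828548e+00 -1.94936757e+01  2.71780205e-03
 -6.21342511e+01  2.87165177e+01]
```

View pics/s5.png

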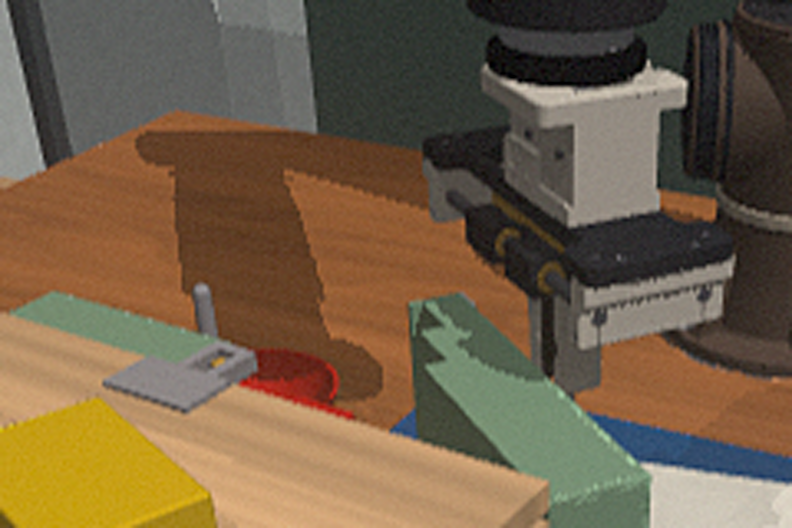

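The door is following (about 34°). I'll continue.

```bash
python3 -m handwheel '[0,-0.55,-0.33,2, 0,-1.35,-0.85,5, 0,-2.37,-1.61,9, 0,-3.34,-2.44,13, 0,-4.24,-3.34,17, 0,-5.08,-4.29,21, 0,-5.86,-5.31,25, 0,-6.39,-6.1,28, 0,-6.72,-6.65,30, 0,-6.72,-6.65,30]'
python3 arc.py 2 5 9 13 17 21 23 24 25
```

```text
time_s: 8.1
tcp_pos: [0.5216, 0.1052, 0.1995]
eef_rot: [10.0, 89.9, -148.6]
contact_force: [-2.8, 0.8, 2.0]
gripper_width: 0.0094
2.0 [-0.   -0.55 -0.33]
5.0 [-0.   -1.35 -0.85]
9.0 [-0.   -2.38 -1.61]
13.0 [-0.   -3.35 -2.44]
17.0 [-0.01 -4.27 -3.34]
21.0 [-0.01 -5.11 -4.3 ]
23.0 [-0.01 -5.51 -4.8 ]
24.0 [-0.01 -5.7  -5.06]
25.0 [-0.01 -5.89 -5.32]
```

```bash
python3 -m handwheel '[0,-0.55,-0.33,2, 0,-1.35,-0.85,5, 0,-2.38,-1.61,9, 0,-3.35,-2.44,13, 0,-4.27,-3.34,17, 0,-5.11,-4.3,21, 0,-5.7,-5.06,24, 0,-5.7,-5.06,24, 0,-5.7,-5.06,24, 0,-5.7,-5.06,24]'
python3 - <<'E'
from h import *
t,M,s=tool();print(t,s['joints'],M[:,2])
C=cam('scene');crop('scene',80,20,260,180,3,'pics/s6.png',C)
C=cam('top');crop('top',180,100,300,180,2.6,'pics/t6.png',C)
E
```

```text
time_s: 9.35
tcp_pos: [0.5475, 0.1771, 0.1995]
eef_rot: [-13.0, 89.9, 164.4]
contact_force: [-6.5, 4.7, 3.1]
gripper_width: 0.0094
[0.5475467  0.17713721 0.1995344 ] [ 37.33381113  12.41063451 -14.3127171   -0.09842333 -63.34313866
 -39.91454255] [-0.99894899  0.04579733  0.00187503]
```

View pics/s6.png

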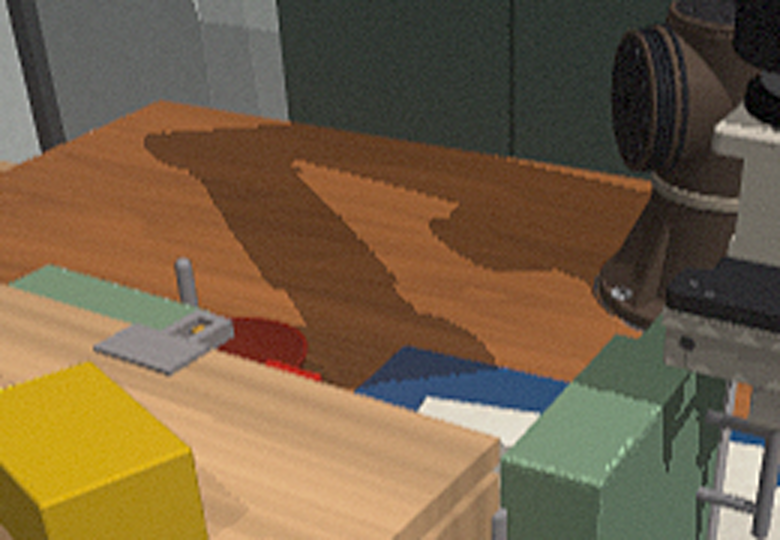

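View pics/t6.png

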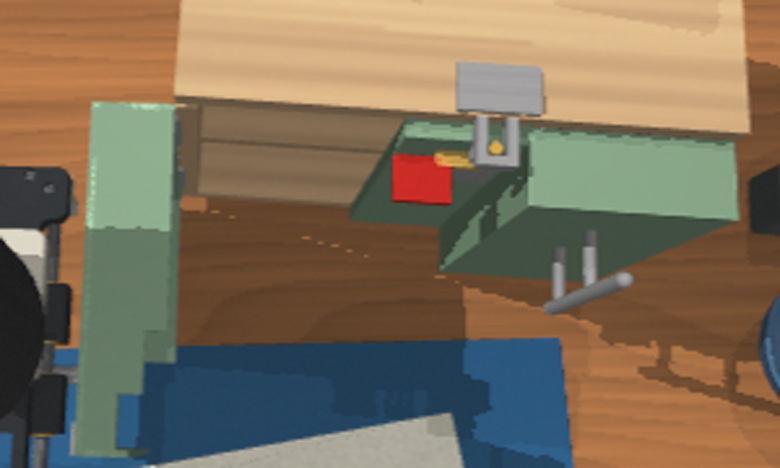

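Door stands near 88°, and the red pad is visible at about (342,169) in the full top image. Now release and rise, while measuring the pad.

```bash
python3 - <<'E'
from h import *
C=cam('top');img=C[0]["image"].astype(int)
m=((img[...,0]>150)&(img[...,1]<70)&(img[...,2]<70)).astype(np.uint8)[140:200,310:375]
n,l,st,ce=cv2.connectedComponentsWithStats(m);
for i in range(1,n):print(st[i]+[310,140,0,0,0],ce[i]+[310,140])
i=1+np.argmax(st[1:,4]);c=cv2.findContours((l==i).astype(np.uint8),0,1)[0][0]
b=cv2.boxPoints(cv2.minAreaRect(c))+[310,140]
P=np.array([onz("top",u,.222,C) for u in b]);print(b,P.round(4))
print("ctr",onz("top",ce[i]+[310,140],.222,C).round(4))
crop("top",320,130,80,60,8,"pics/t7.png",C)
E
python3 -m handwheel '[0,0,0,0, 0,0,0,0, 0,0,0,0, 0,0,0,0, -2,0,0,0, -5,0,0,0, -9,0,0,0, -12,0,0,0, -12,0,0,0, -12,0,0,0]' 4
```

```text
[331 159  23  19 368] [341.18478261 168.61141304]
[[331. 159.]
 [353. 159.]
 [353. 177.]
 [331. 177.]] [[ 0.6733 -0.0538  0.222 ]
 [ 0.6725 -0.0891  0.222 ]
 [ 0.6427 -0.0867  0.222 ]
 [ 0.6435 -0.0519  0.222 ]]
ctr [ 0.6569 -0.069   0.222 ]
time_s: 10.75
tcp_pos: [0.5484, 0.177, 0.3189]
eef_rot: [8.8, 90.0, -173.9]
contact_force: [-0.4, 0.1, 0.4]
gripper_width: 0.0402
```

View pics/t7.png

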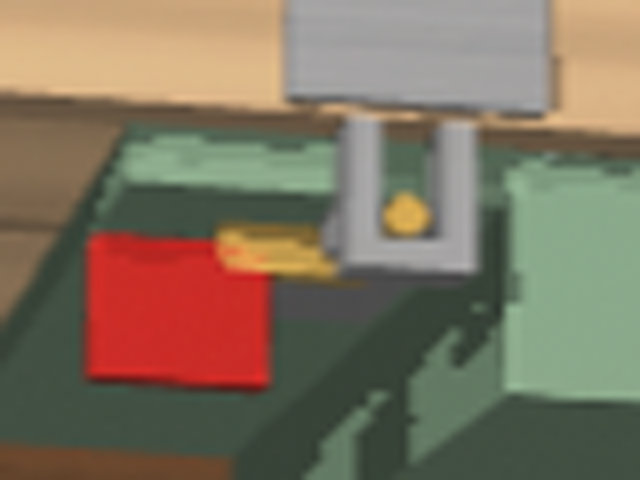

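Pad corners in the crop are (87,235) to (270,385), giving a size of 36×30 mm, which agrees with the text. The centre is about (0.657,-0.071). The brass link touches its +x/-y corner, so I'll press a little toward -x/+y.

```bash
python3 - <<'E'
from h import *
p=np.array([.657,-.071,.222])-.004*CX+.008*CY;print(p)
t,M,s=tool();print(M.round(3))
p[2]=.319;print(rel(p))
C=cam('top');cv2.imwrite('pics/t8.png',C[0]["image"][:,:,::-1])
E
```

```text
[ 0.65372699 -0.06267609  0.222     ]
[[-0.001 -0.047 -0.999]
 [-0.    -0.999  0.047]
 [-1.     0.     0.001]]
[-2.000e-02  2.344e+01 -1.164e+01]
```

View pics/t8.png

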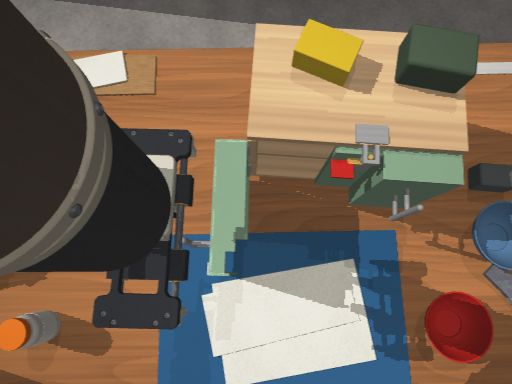

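```bash
python3 -m handwheel '[0,2.6,-1.3,-9.7, 0,5.2,-2.6,-19.4, 0,7.8,-3.9,-29.1, 0,10.4,-5.2,-38.8, 0,13,-6.5,-48.6, 0,15.6,-7.8,-58.3, 0,18.2,-9.1,-68, 0,20.8,-10.4,-77.7, 0,23.4,-11.6,-87.5, 0,23.4,-11.6,-87.5]' 0
python3 - <<'E'
from h import *
t,M,s=tool();print(t,M.round(3),rel([.6537,-.0627,.24]),s["gripper_width"])
E
```

```text
time_s: 12.05
tcp_pos: [0.6536, -0.0637, 0.3175]
eef_rot: [-74.4, 89.8, -169.6]
contact_force: [-0.7, -0.8, 0.1]
gripper_width: 0.0002
[ 0.6536233  -0.06373466  0.31753546] [[-0.003  0.996 -0.091]
 [-0.001 -0.091 -0.996]
 [-1.    -0.003  0.001]] [ 7.75  0.02 -0.11] 0.00017923930437307387
```

```bash
python3 -m handwheel '[2,0,0,0, 4,0,0,0, 6,0,0,0, 7,0,0,0, 7.5,0,0,0, 8,0,0,0, 8.4,0,0,0, 8.4,0,0,0, 8.4,0,0,0, 8.4,0,0,0]'
python3 - <<'E'
from h import *
t,M,s=tool();print(t,s["contact_force"])
C=cam('scene');crop('scene',80,20,200,150,4,'pics/s9.png',C)
C=cam('top');crop('top',280,100,140,100,5,'pics/t9.png',C)
E
```

```text
time_s: 13.3
tcp_pos: [0.6538, -0.0621, 0.2359]
eef_rot: [97.2, 90.0, 2.0]
contact_force: [-0.8, -0.6, -0.1]
gripper_width: 0.0005
[ 0.65382233 -0.06214359  0.23588578] [-0.79961335 -0.57222395 -0.08387093]
```

View pics/s9.png

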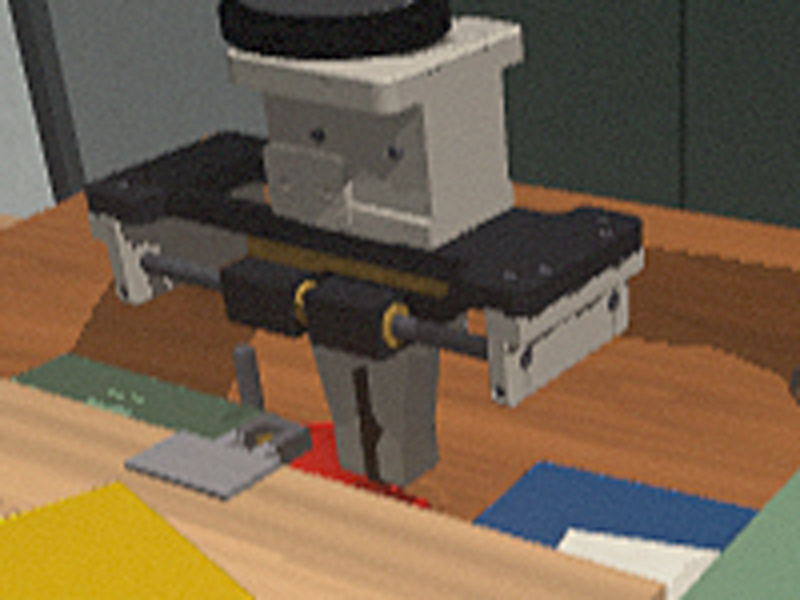

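View pics/t9.png

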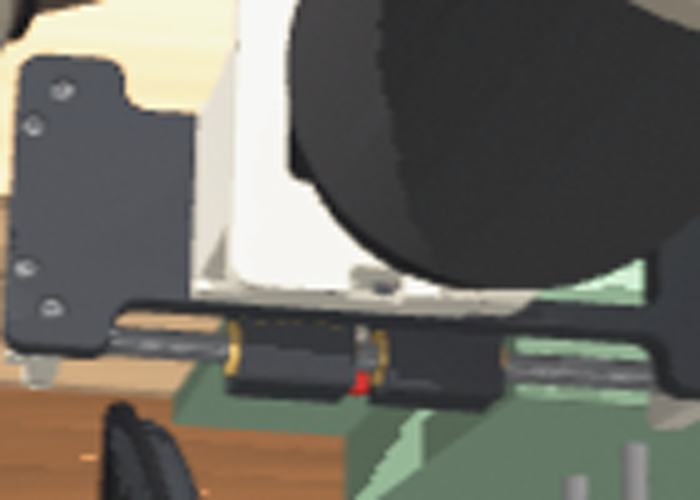

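The closed fingers hover over the pad, clear of the keeper at crop (270,440). Pushing down gradually.

```bash
python3 -m handwheel '[0.4,0,0,0, 0.8,0,0,0, 1.1,0,0,0, 1.4,0,0,0, 1.7,0,0,0, 2,0,0,0, 2.3,0,0,0, 2.6,0,0,0, 2.8,0,0,0, 2.8,0,0,0]'
```

```text
time_s: 14.65
tcp_pos: [0.6537, -0.0621, 0.2072]
eef_rot: [-99.4, 90.0, 165.4]
contact_force: [-0.9, 0.9, 0.3]
gripper_width: -0.0002
```

```bash
python3 - <<'E'
from h import *
C=cam('scene');crop('scene',100,60,130,100,6,'pics/s10.png',C)
for i in range(5):
    cams.capture('top');print(sensors.get_state()["contact_force"])
E
```

```text
[0.07634539 0.32561938 0.59424089]
[-0.82498202 -0.33966326 -0.25403337]
[-0.22857068  0.20767498  0.31375282]
[ 0.22530525  0.28227785 -0.28529781]
[ 1.20504484  0.00156356 -0.46174595]
```

View pics/s10.png

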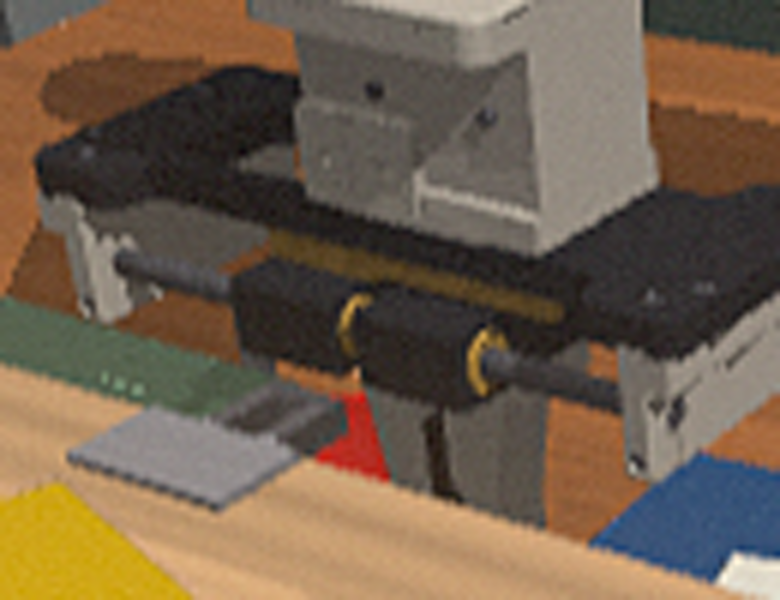

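```bash
python3 - <<'E'
from h import *
C=cam('scene')
for z in(.222,.2):
  for a,b in((15,18),(15,-18),(-15,18),(-15,-18)):
    print(z,a,b,proj(C,np.array([.657,-.071,z])+CX*a/1e3+CY*b/1e3).round(1))
E
python3 -m handwheel '[0.1,0,0,0, 0.2,0,0,0, 0.3,0,0,0, 0.4,0,0,0, 0.5,0,0,0, 0.6,0,0,0, 0.6,0,0,0, 0.6,0,0,0, 0.6,0,0,0, 0.6,0,0,0]'
```

```text
0.222 15 18 [175.7 151.9]
0.222 15 -18 [157.6 146.2]
0.222 -15 18 [187.3 143.6]
0.222 -15 -18 [169.5 138.3]
0.2 15 18 [177.2 163.9]
0.2 15 -18 [159.4 158. ]
0.2 -15 18 [188.5 155.4]
0.2 -15 -18 [171.  149.9]
time_s: 16.25
tcp_pos: [0.6536, -0.0621, 0.2014]
eef_rot: [-80.3, 90.0, -175.5]
contact_force: [0.8, -0.3, 0.7]
gripper_width: 0.0007
```

```bash
python3 -m handwheel '[0.1,0,0,0, 0.2,0,0,0, 0.3,0,0,0, 0.4,0,0,0, 0.5,0,0,0, 0.5,0,0,0, 0.5,0,0,0, 0.5,0,0,0, 0.5,0,0,0, 0.5,0,0,0]'
python3 - <<'E'
from h import *
print(tool()[0],[sensors.get_state()["joint_torque"].round(2)])
C=cam('top');crop('top',280,100,140,100,5,'pics/t11.png',C)
C=cam('scene');crop('scene',100,60,130,100,6,'pics/s11.png',C)
E
```

```text
time_s: 17.5
tcp_pos: [0.6539, -0.0622, 0.2001]
eef_rot: [85.6, 89.8, -9.5]
contact_force: [-8.1, 3.8, 19.5]
gripper_width: 0.0008
[ 0.65393871 -0.06215339  0.2000854 ] [array([-1.530e+00, -4.398e+01,  2.415e+01,  5.370e+00,  2.720e+00,
        2.000e-02])]
```

View pics/s11.png

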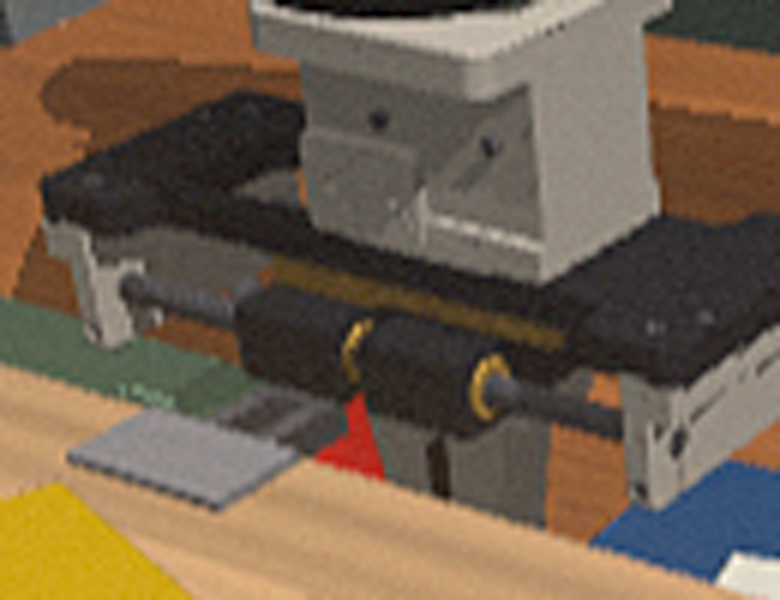

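View pics/t11.png

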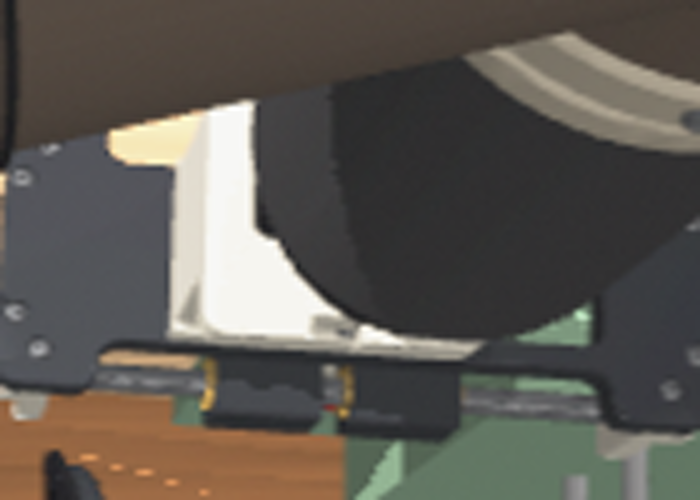

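A firm stop at TCP z=0.200, just where the pad's bottom stop should be. Now I'll rise and check by picture.

```bash
python3 -m handwheel '[-1,0,0,0, -3,0,0,0, -6,0,0,0, -10,0,0,0, -14,0,0,0, -14,-5,0,0, -14,-10,0,0, -14,-15,0,0, -14,-18,0,0, -14,-18,0,0]'
python3 - <<'E'
from h import *
t,M,s=tool();print(t,s["contact_force"])
C=cam('top');cv2.imwrite('pics/t12.png',C[0]["image"][:,:,::-1]);crop("top",300,110,100,75,7,"pics/t12c.png",C)
C=cam('scene');crop('scene',80,20,260,180,3,'pics/s12.png',C)
E
```

```text
time_s: 18.85
tcp_pos: [0.4728, -0.0458, 0.3375]
eef_rot: [122.0, 89.9, 26.9]
contact_force: [0.6, -0.4, 1.0]
gripper_width: 0.0004
[ 0.47280565 -0.04583249  0.33748916] [ 0.62489372 -0.41382377  1.00823981]
```

View pics/t12.png

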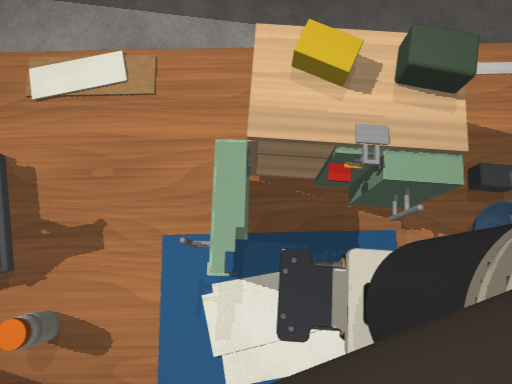

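View pics/t12c.png

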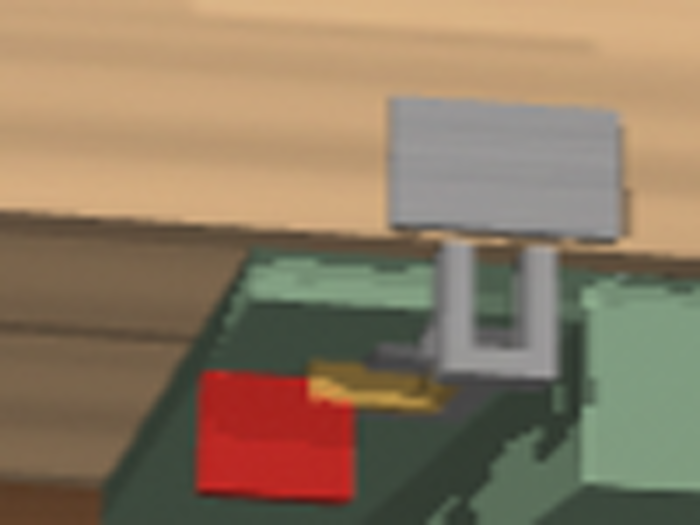

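View pics/s12.png

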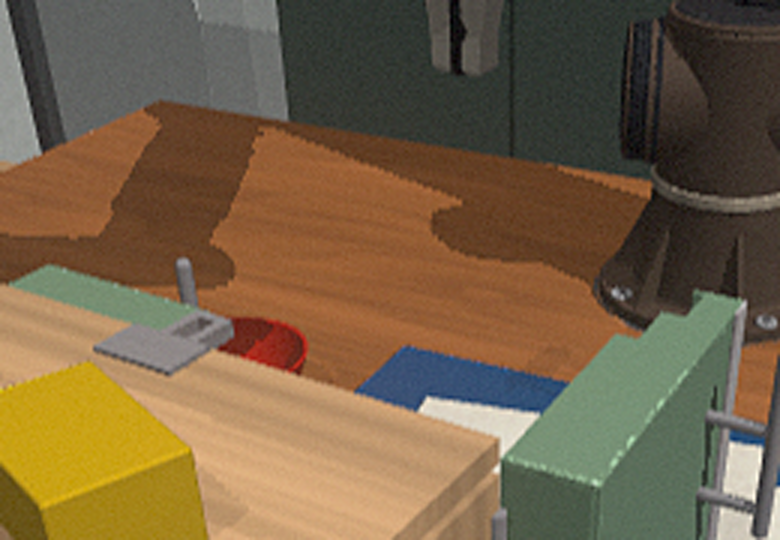

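```bash
python3 - <<'E'
from h import *
C=cam('top')
for z in(.222,.206,.2):print(z,proj(C,[.657,-.071,z]).round(1))
# door angle from the door's top edge right side px (250,140)->(~233,275)
a=onz("top",(215,141),.25,C);b=onz("top",(207,274),.25,C);d=(a-b)[:2];print("door dir yaw rel cup x",np.degrees(np.arctan2(d[1],d[0]))+5.1)
print(sensors.get_state()["contact_force"])
E
```

```text
0.222 [342.4 168.5]
0.206 [340.2 171.3]
0.2 [339.3 172.2]
door dir yaw rel cup x 2.0033618702813434
[ 0.21840656  0.03591829 -0.68011388]
```

The observed pad centre (339.4,172.3) fits z=0.200, which is fully drawn, and the door is at about 90°. The arm is clear, so I'm handing in.

```bash
python3 -c "
from plant import workorder,sensors
print(sensors.get_state()['qd'].round(2));print(workorder.close_job())"
```

```text
[-0.28  1.03  0.36 -0.   -0.07 -0.09]
the job is handed in; nothing more can be done
None
```

The left door is open to about a right angle and the right door's bolt is fully down. I handed the job in at about 19 s; it reports no verdict.

- **Left door:** I gripped its handle bar, swung the door open and let go. My tool path and the top picture both put it within a couple of degrees of 90°.
- **Bolt:** I pushed the red pad down with closed fingers until it stopped firmly, at a tool height of 0.200 m and about 20 N. In the last picture the pad sits where a 22 mm draw would put it, and the brass bolt is gone from the keeper.
- **Robot:** the arm is clear of everything, and the last force reading was only sensor noise.

**Disagreements:**
- The bolt's expected 3 N of friction did not show in the readings I took between moves, only the stop did. The pictures confirm the bolt moved.
- My two-camera measurement put the handle tips about 7 mm higher than your sizes imply. I used your sizes, and the grip held.

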